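# Take the lacquered plaque out of the dust box and lean it on the drying rack

### The job

Reach through the round port in the sloping top of the dust box, lift the metal plaque off its pedestal and stand it on the free part of the sloping drying rack, beside the plaque already there, so that it rests on its bottom edge and leans back against the backstop, square to it. Set it down rather than drop it, and leave the finished plaque and the lacquer tin behind the rack standing where they are.

Things in the scene. Friction and masses are not known exactly. Their poses are not given: they have to be found in the camera images.
- plaque: Plain aluminium plaque standing on edge in the pedestal's groove inside the dust box: 12 mm thick (its x), 80 mm wide (its y), 90 mm tall (its z), 0.15 to 0.33 kg. Origin at the centre of its bottom edge face. Both faces count the same; it may be turned either way round.
- plaque_top (a point): Centre of the plaque's top edge face, 90 mm above its origin. Grip the plaque across its 12 mm thickness near this edge.
- pedestal: Steel pedestal fixed in the dust box, foot 64 mm in diameter; head 60 mm (its x) by 28 mm with a groove along its x, 16 mm wide and 10 mm deep, groove floor 65 mm above the table. The plaque stands in the groove with about 2 mm play on each side. Origin at the centre of its underside, on the table.
- dust_box: Fixed closed box with clear walls, 250 mm (its x) by 260 mm (its y), grey metal top 6 mm thick sloping up towards its +x at 12 degrees: outer face 140 mm high at the -x edge, 194 mm at the +x edge. Origin at the centre of its underside. The only opening is the port. It stands on the left or the right of the table, the rack on the other side.
- port (a point): Centre of the round port, on the top's outer face 167 mm above the table: hole 140 mm in diameter, square to the sloping top. The plaque's top edge is 12 mm lower than this point and up to about 12 mm off it sideways.
- rack: Fixed wooden drying rack, 250 mm long (its y), about 75 mm deep. Its shelf slopes down at 15 degrees towards its +x, for 50 mm in front of the backstop; the backstop is a board along the rear (+x) edge, square to the shelf, thus tilted back 15 degrees, 40 mm high measured along it. Origin at the centre of its underside on the table.
- free_place (a point): Point on the inner corner line where shelf and backstop meet, at the middle of the free part of the rack: 15 mm (+x), -62 mm (y), 40 mm up (z) from the rack's origin. The bottom rear edge of the plaque belongs on this line. The shelf rises from here towards the rack's -x; the line runs along the rack's y.
- finished_plaque: Bystander: another plaque of the same size, leaning on the rack against the backstop with its middle 62 mm to the +y side of the rack's middle. Origin at the centre of its bottom edge face, axes as for the plaque.
- tin_small: Bystander: lacquer tin, 70 mm in diameter, 120 mm tall, about 0.18 m behind the rack (+x), behind the finished plaque. Origin at the centre of its underside.
Mind the look-alikes: they are no part of the job. What is shaped like the plaque but orange or pink is not meant.

How it is judged:
By the outcome, as a careful person would: the job done as asked, in the order asked, and still so for the second after the job is handed in, with the robot touching nothing.
It also fails if it takes over 51 s, if anything falls off the work surface, if the arm or the gripper's body presses on something with over 40 N, if the wrist force passes 120 N, or if a joint passes its speed limit or range.

### The arm

A 7-joint arm with a two-finger parallel gripper is mounted at the origin on the work surface. World frame = base frame: x ahead of the robot, y to its left, z up, the work surface at z = 0. Lengths are in mm, angles in degrees, forces in N, time in s.
With the tool pointing down it reaches from about 425 to 1025 mm from the base axis. Payload 9.4 kg.
Tool frame: the origin (TCP) lies on the centre line of the jaws, within the pads' length; the fingertips stand 22 mm ahead of it and the grasp point (between the pads) lies 3 mm ahead of it; z points along the fingers, y is the line along which they close (so a half turn about z gives the same grasp; the last joint's range is limited). The gripper opens to 93 mm and grips with 3 to 60 N. Pads are 15 mm wide; open, the fingers measure 128 mm over their backs; the gripper's body (75 mm by 188 mm) begins 65 mm behind the grasp point.
Start: joints at [-72.233, 34.337, -0.143, 91.639, 0.103, 54.024, -4.572], TCP at [273.493, 671.436, 240.618] pointing down, gripper open.
Joint ranges: [-147.43, 147.43], [-19.82, 112.94], [-74.19, 73.91], [6.32, 146.72], [-59.91, 239.91], [6.04, 106.73], [-150.56, 150.56]. Speed limits (degrees/s): [127.2, 127.2, 172.46, 172.46, 180, 180, 180].

### API

Orientations are given as [roll, pitch, yaw] about the fixed x, y, z axes, in that order (R = Rz(yaw) Ry(pitch) Rx(roll)).
In Python, from workcell import arm, viewer gives the robot as it stands.
- The arm moves only by the tool drive_tool, never from a script. Its argument "rows" is a list of rows, each an object of numbers: "x", "y", "z": the shift along the tool's x, y, z in cm; "twist": the turn about the tool's z in rad; "gripper": the closure in counts, from 0 (fully open) to 255 (shut). In form: [{"x": .., "y": .., "z": .., "twist": .., "gripper": ..}, ...]. A call has exactly 8 rows; each row is the pose to reach, as a shift and turn from the pose commanded when the call began, along the tool's axes at that moment; what a row does not reach only later rows make up. A row lasts 1/12 s, in which the tool goes at most 41.7 mm and 7.16 degrees, less where a joint would pass 70% of its speed; a pose out of reach is approached as far as the arm can. A call with a gripper value outside its range is refused whole. The fingers move at their own pace and stop on an object; "newtons" is the grip in N (left out, the last holds). Time passes only in rows, so rows that repeat a pose let the fingers close, or fill a call up. It gives the time, the measured TCP pose, the force, the opening and the grip force at its end, in the units of the state.
- arm.sense(): the state, without advancing time (a new reading comes with each control period).
- viewer.camera(name): name is "side" or "top"; returns the picture (400x640x3 uint8, red, green, blue); there is no depth.
- viewer.get_calibration(name): a dict with "intrinsics" (3x3 intrinsics, pixels), "pose" (4x4, takes a point from camera to world coordinates). Camera axes: x right, y up, looking along -z (the intrinsics and any distortion apply to the point x, -y, -z); pixel columns grow to the right and rows downward; lengths in mm; the calibration is good to about 2 mm. A picture is of the moment at which its call begins. get_calibration takes no time and is no camera call.
- arm.hand_in(): hands the job in; it is judged then, once.
The state is a dict: "t": time; "joints": joint angles; "dq": joint speeds; "effort": joint torques, N m; "tool_pos": TCP position; "eef_rot": TCP orientation; "contact_force": force on the tool from outside, world axes, zero at the start; "torque": the same for the moment, N m; "gripper_width": finger opening in mm; "gripper_force": force on a finger pad.
Only numpy, scipy, OpenCV 4.12 (cv2) and the standard library are available. Lean on these libraries where they do the work, as an engineer would, in place of code of your own. Each camera call takes 0.05 s, during which the arm holds its last target. There are 200 camera calls.

## Working session

There is one attempt and no reset: what is moved stays moved. The work goes in short steps, Python scripts to look and compute and a tool call to move; the robot and the scene stay as the last step left them, time stands still between calls to the robot, and variables do not carry over. Pictures are saved under pics/ and viewed, at most 10 in all, crops included, and the job is handed in when it is done.

Besides the shell and the picture viewer there is one more tool, called after "Emit:" in YAML: its name, and indented under it one key for each argument. drive_tool: Moves the arm, as the interface text tells. Its arguments: {"type":"object","properties":{"rows":{"type":"array"},"newtons":{"type":"number"}},"required":["rows"]}

```bash
mkdir -p pics; ls; python3 - <<'E'
from workcell import arm, viewer
import cv2,numpy as np
np.set_printoptions(suppress=True,precision=3)
for n in("side","top"):
    im=viewer.camera(n); cv2.imwrite(f"pics/{n}0.png",im[:,:,::-1])
    c=viewer.get_calibration(n); print(n,{k:np.array(v).tolist() if k!='pose' else np.array(v) for k,v in c.items()})
print(arm.sense())
E
```

```text
pics
side {'intrinsics': [[381.9902149222018, 0.0, 323.6518280377779], [0.0, 381.9902149222018, 199.19602277979348], [0.0, 0.0, 1.0]], 'pose': array([[   0.87 ,    0.365,   -0.332,  257.866],
       [  -0.493,    0.641,   -0.588, -465.919],
       [  -0.002,    0.676,    0.737,  735.636],
       [   0.   ,    0.   ,    0.   ,    1.   ]])}
top {'intrinsics': [[374.8736793519162, 0.0, 319.53021278220547], [0.0, 374.8736793519162, 202.0086184057747], [0.0, 0.0, 1.0]], 'pose': array([[  0.006,   0.988,  -0.154, 389.948],
       [ -1.   ,   0.003,  -0.016,  19.179],
       [ -0.015,   0.154,   0.988, 942.499],
       [  0.   ,   0.   ,   0.   ,   1.   ]])}
{'t': 0.1, 'joints': array([-72.234,  34.379,  -0.147,  91.676,   0.103,  54.024,  -4.572]), 'dq': array([-0.061,  0.073,  0.029, -0.181,  0.06 ,  0.099,  0.066]), 'effort': array([  0.006, -76.656,   1.502, -25.294,  -0.052,   0.014,   0.   ]), 'tool_pos': array([273.318, 671.067, 239.853]), 'eef_rot': array([-179.921,    0.007,  157.844]), 'contact_force': array([-0.029,  0.179,  0.05 ]), 'torque': array([ 0.007,  0.041, -0.003]), 'gripper_force': 0.0, 'gripper_width': 92.96426081171062}
```

View pics/side0.png

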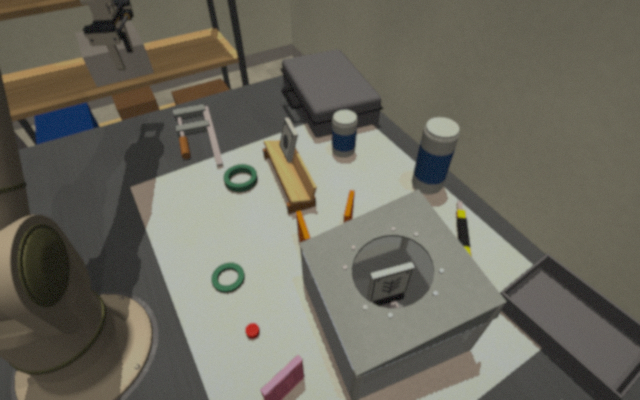

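View pics/top0.png

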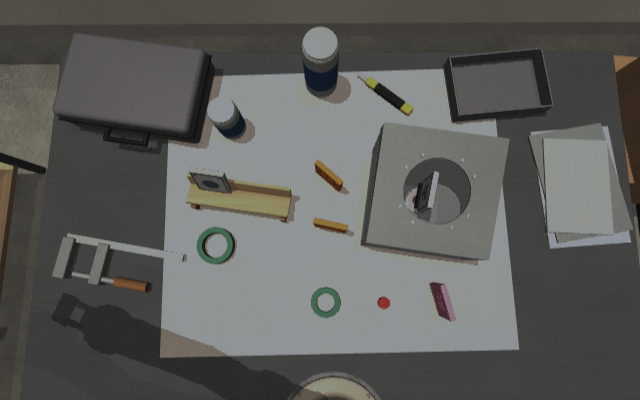

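The side view shows the grey box (port about (393,270), metal plaque at (391,280)) and the rack at (290,175), with the finished plaque at its far end. In the top view the plaque is at (427,190) in the port, the rack at (240,195), the finished plaque at (210,180) and the tin behind it at (227,117). The possible plaques in the top view are orange (329,176) and (331,226), pink (442,301), finished grey (210,180) and grey in the port (427,190). The one in the port is meant: it is metal and stands in the box. I'll confirm this in an enlarged crop.

```bash
python3 - <<'E'
import cv2,numpy as np
t=cv2.imread("pics/top0.png");s=cv2.imread("pics/side0.png")
def c(i,x,y,w,h,k):return cv2.resize(i[y:y+h,x:x+w],None,fx=k,fy=k,interpolation=cv2.INTER_CUBIC)
a=c(t,355,115,160,150,2.5);b=c(t,180,150,120,75,3.3334);d=c(s,300,190,210,200,2)[:375,:400]
e=c(s,255,110,80,110,3)
H=np.zeros((600,800,3),np.uint8)
H[:375,:400]=a;H[:d.shape[0],400:400+d.shape[1]]=d
H[375:,:400]=b[:225,:400];H[375:,400:640]=e[:225]
cv2.imwrite("pics/crop1.png",H)
E
```

```text
(no output)
```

View pics/crop1.png

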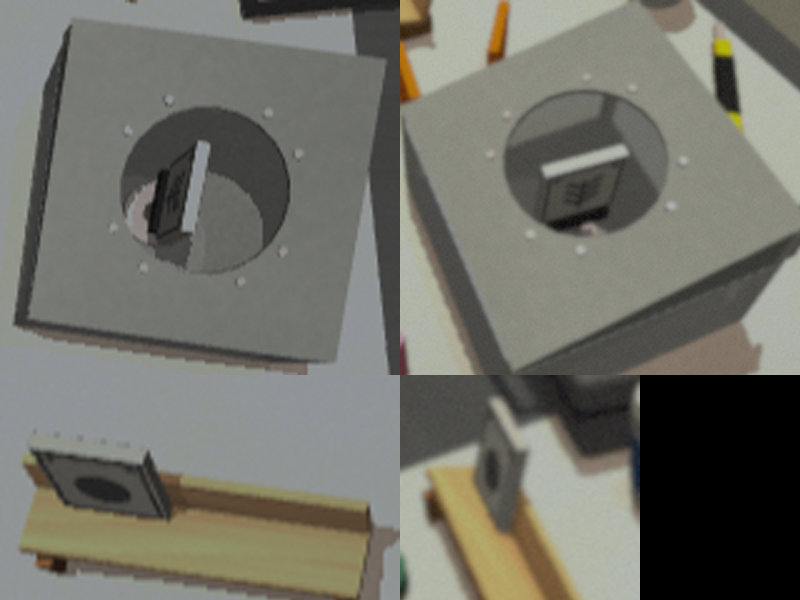

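The crop confirms it. The metal plaque stands in the port, with its top edge running from about (434,172) to (430.5,207.5) in the top view. The rack's free part is its right (-y) end. Next I'll triangulate.

```bash
cat > h.py <<'E'
import numpy as np,cv2
from workcell import arm,viewer
np.set_printoptions(suppress=True,precision=1)
C={n:viewer.get_calibration(n) for n in("side","top")}
def ray(n,p):
    K=np.array(C[n]["intrinsics"]);P=np.array(C[n]["pose"])
    d=np.linalg.inv(K)@[p[0],p[1],1]; return P[:3,3],P[:3,:3]@(d*[1,-1,-1])
def onz(n,p,z):
    o,d=ray(n,p);return o+d*(z-o[2])/d[2]
def tri(pt,ps):
    (a,u),(b,v)=ray("top",pt),ray("side",ps)
    s=np.linalg.lstsq(np.c_[u,-v],b-a,rcond=None)[0]
    x,y=a+s[0]*u,b+s[1]*v;return (x+y)/2,np.linalg.norm(x-y)
def proj(n,X):
    K=np.array(C[n]["intrinsics"]);P=np.array(C[n]["pose"])
    c=P[:3,:3].T@(np.asarray(X)-P[:3,3]);q=K@(c*[1,-1,-1]);return q[:2]/q[2]
E
python3 - <<'E'
from h import *
T=np.array([(128,131),(169,100),(268,112),(298,154),(282,252),(240,281),(143,267),(113,228)])/2.5+[355,115]
S=(np.array([(587,77),(633,88),(683,160),(671,207),(581,250),(530,234),(490,154),(506,115)])-[400,0])/2+[300,190]
X=[]
for a,b in zip(T,S):
    p,e=tri(a,b);X.append(p);print(p,round(e,1))
X=np.array(X);c=X.mean(0);n=np.linalg.svd(X-c)[2][2];n*=np.sign(n[2]);print("port",c,"n",n,"tilt",np.degrees(np.arccos(n[2])),"upslope yaw",np.degrees(np.arctan2(-n[1],-n[0])))
P=[(197,142),(210,143),(195,233),(183,230)]
print("plaque top z155");
Q=np.array([onz("top",np.array(p)/2.5+[355,115],155) for p in P]);print(Q,Q.mean(0))
S2=[(542,163),(543,181),(628,160),(627,146)]
Q=np.array([onz("side",(np.array(p)-[400,0])/2+[300,190],155) for p in S2]);print(Q,Q.mean(0))
t=cv2.imread("pics/top0.png");s=cv2.imread("pics/side0.png")
H=np.zeros((600,800,3),np.uint8)
a=cv2.resize(t[162:226,182:298],None,fx=5,fy=5,interpolation=cv2.INTER_CUBIC);H[:320,:580]=a
b=cv2.resize(s[115:215,256:320],None,fx=5,fy=5,interpolation=cv2.INTER_CUBIC)
H[:500,580:]=b[:, 60:280] if 0 else b[:,:220]
H[320:600,:580]=cv2.resize(s[155:211,256:320],None,fx=5,fy=5,interpolation=cv2.INTER_CUBIC)[:280].repeat(1,1)[:,:320].copy() if 0 else 0
r=cv2.resize(s[158:214,256:324],None,fx=5,fy=5,interpolation=cv2.INTER_CUBIC);H[320:600,:340]=r
cv2.imwrite("pics/rack.png",H)
E
```

```text
[ 583.3 -149.2  179.1] 1.5
[ 608.6 -182.9  184.4] 1.7
[ 597.3 -263.5  185.3] 0.0
[ 563.9 -289.4  177.3] 0.5
[ 484.4 -278.1  161.4] 1.7
[ 460.  -244.   154.4] 0.2
[ 471.3 -163.2  155.3] 0.2
[ 503.7 -137.9  160.9] 0.5
port [ 534.1 -213.5  169.8] n [-0.2  0.   1. ] tilt 12.152617789190929 upslope yaw -6.849926626821211
plaque top z155
[[ 579.  -212.9  155. ]
 [ 578.2 -223.9  155. ]
 [ 500.3 -207.9  155. ]
 [ 502.8 -198.   155. ]] [ 540.1 -210.7  155. ]
[[ 506.4 -193.5  155. ]
 [ 497.  -208.8  155. ]
 [ 573.9 -228.4  155. ]
 [ 582.3 -216.5  155. ]] [ 539.9 -211.8  155. ]
```

View pics/rack.png

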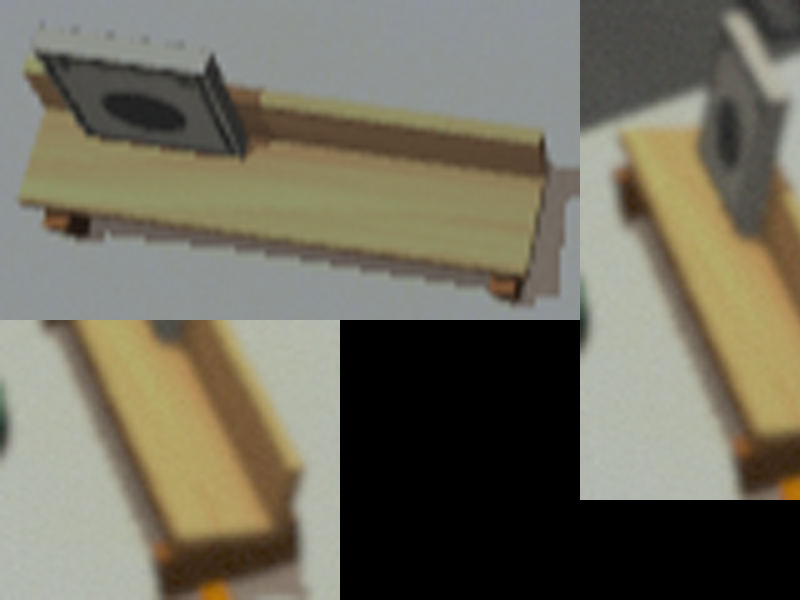

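The rack crop (5x, top view) shows the shelf front edge from (20,203) to (522,272), the inner corner's right end at (541,176) and the shelf's left end at about (45,108). The finished plaque stands on the left part and the right part is free.

```bash
python3 - <<'E'
from h import *
t=lambda x,y:np.array([x,y])/5+[182,162]
s=lambda x,y:np.array([x,y-320])/5+[256,158]
s1=lambda x,y:np.array([x-580,y])/5+[256,115]
FR,FL=onz("top",t(522,272),52.9),onz("top",t(20,203),52.9)
CR=onz("top",t(541,176),40);BR=onz("top",t(543,145),78.6);CL=onz("top",t(45,108),40)
print("front",FR,FL,np.linalg.norm(FR-FL),"corner",CR,CL,np.linalg.norm(CR-CL),"back",BR)
sFR=onz("side",s(172,545),52.9);sCR=onz("side",s(272,527),40);sFL=onz("side",s1(622,130),52.9)
print("side FR,CR,FL",sFR,sCR,sFL)
u=FL-FR;print("rack y dir yaw",np.degrees(np.arctan2(u[1],u[0])));u=CL-CR;print(np.degrees(np.arctan2(u[1],u[0])))
print("depth",np.linalg.norm((CR-FR)[:2]),np.linalg.norm((sCR-sFR)[:2]))
print("arm",arm.sense()["tool_pos"],proj("top",[273,671,240]))
# finished plaque top edge, front bottom
for p in [(35,48),(212,72),(90,135),(243,157)]:print(p,onz("top",t(*p),129 if p[1]<100 else 45))
E
```

```text
front [493.5 112.4  52.9] [526.1 355.8  52.9] 245.5847633118097 corner [542.3 105.3  40. ] [575.6 351.1  40. ] 248.05575956535438 back [550.5 101.   78.6]
side FR,CR,FL [489.5 107.8  52.9] [542.1 104.9  40. ] [529.7 355.2  52.9]
rack y dir yaw 82.37678446057028
82.28799606439428
depth 49.26306520154794 52.65015587344472
arm [273.3 671.1 239.9] [-31.1 323.1]
(35, 48) [584.6 324.5 129. ]
(212, 72) [573.8 244.5 129. ]
(90, 135) [561.1 326.3  45. ]
(243, 157) [550.4 250.7  45. ]
```

Emit:
drive_tool:
  rows:
    - {"x": -1.2, "y": -1.5, "z": -2, "twist": 0, "gripper": 0}
    - {"x": -3, "y": -3.7, "z": -4, "twist": 0, "gripper": 0}
    - {"x": -5, "y": -6.2, "z": -6, "twist": 0, "gripper": 0}
    - {"x": -7, "y": -8.7, "z": -6, "twist": 0, "gripper": 0}
    - {"x": -9, "y": -11.1, "z": -6, "twist": 0, "gripper": 0}
    - {"x": -11, "y": -13.6, "z": -6, "twist": 0, "gripper": 0}
    - {"x": -13, "y": -16.1, "z": -6, "twist": 0, "gripper": 0}
    - {"x": -15, "y": -18.5, "z": -6, "twist": 0, "gripper": 0}

```text
t: 0.77
tool_pos: [342.7, 441.7, 300.4]
eef_rot: [-180.0, 0.0, 157.8]
contact_force: [0.6, 1.0, -0.3]
gripper_width: 93.0
gripper_force: 0.0
```

Emit:
drive_tool:
  rows:
    - {"x": -2, "y": -2.5, "z": 0, "twist": 0, "gripper": 0}
    - {"x": -4, "y": -5, "z": 0, "twist": 0, "gripper": 0}
    - {"x": -6, "y": -7.4, "z": 0, "twist": 0, "gripper": 0}
    - {"x": -8, "y": -9.9, "z": 0, "twist": 0, "gripper": 0}
    - {"x": -10, "y": -12.4, "z": 0, "twist": 0, "gripper": 0}
    - {"x": -12, "y": -14.8, "z": 0, "twist": 0, "gripper": 0}
    - {"x": -14, "y": -17.3, "z": 0, "twist": 0, "gripper": 0}
    - {"x": -16, "y": -19.8, "z": 0, "twist": 0, "gripper": 0}

```text
t: 1.43
tool_pos: [416.2, 198.2, 300.6]
eef_rot: [-180.0, -0.0, 157.8]
contact_force: [0.1, 0.2, -0.3]
gripper_width: 93.0
gripper_force: 0.0
```

Emit:
drive_tool:
  rows:
    - {"x": -1.7, "y": -2.1, "z": 0, "twist": 0, "gripper": 110}
    - {"x": -3.4, "y": -4.2, "z": 0, "twist": 0, "gripper": 110}
    - {"x": -5.1, "y": -6.3, "z": 0, "twist": 0, "gripper": 110}
    - {"x": -6.8, "y": -8.4, "z": 0, "twist": 0, "gripper": 110}
    - {"x": -8.5, "y": -10.5, "z": 0, "twist": 0, "gripper": 110}
    - {"x": -10.2, "y": -12.6, "z": 0, "twist": 0, "gripper": 110}
    - {"x": -11.9, "y": -14.7, "z": 0, "twist": 0, "gripper": 110}
    - {"x": -13.6, "y": -16.8, "z": 0, "twist": 0, "gripper": 110}

```text
t: 2.1
tool_pos: [478.7, -8.4, 300.6]
eef_rot: [-180.0, -0.0, 157.8]
contact_force: [0.0, 0.9, 0.6]
gripper_width: 53.5
gripper_force: 0.0
```

Emit:
drive_tool:
  rows:
    - {"x": -1.9, "y": -2.4, "z": 0, "twist": -0.05, "gripper": 110}
    - {"x": -3.8, "y": -4.8, "z": 0, "twist": -0.1, "gripper": 110}
    - {"x": -5.7, "y": -7.1, "z": 0, "twist": -0.17, "gripper": 110}
    - {"x": -7.6, "y": -9.4, "z": 0, "twist": -0.17, "gripper": 110}
    - {"x": -9.5, "y": -11.7, "z": 0, "twist": -0.17, "gripper": 110}
    - {"x": -11.4, "y": -14.1, "z": 0, "twist": -0.17, "gripper": 110}
    - {"x": -12.8, "y": -15.9, "z": 0, "twist": -0.17, "gripper": 110}
    - {"x": -13.3, "y": -16.4, "z": 0, "twist": -0.17, "gripper": 110}

```text
t: 2.77
tool_pos: [540.0, -213.2, 300.4]
eef_rot: [-179.9, 0.0, 167.3]
contact_force: [-0.7, -0.3, 0.1]
gripper_width: 53.0
gripper_force: 0.0
```

```bash
python3 - <<'E'
from h import *
im=viewer.camera("side")[:,:,::-1];cv2.imwrite("pics/s2.png",im)
tp=viewer.camera("top")[:,:,::-1];cv2.imwrite("pics/t2.png",tp)
st=arm.sense();print(st["tool_pos"],st["eef_rot"],st["gripper_width"],st["joints"])
r=lambda i,x,y,w,h:cv2.resize(i[y:y+h,x:x+w],(400,400),interpolation=cv2.INTER_CUBIC)
cv2.imwrite("pics/c2.png",np.hstack([r(im,290,120,220,220),r(tp,340,100,180,180)]))
E
```

```text
[ 539.9 -210.3  300.2] [-180.    -0.   167.4] 52.73197064568358 [  5.4  20.9  14.1 107.9  -6.3  52.  100. ]
```

View pics/c2.png

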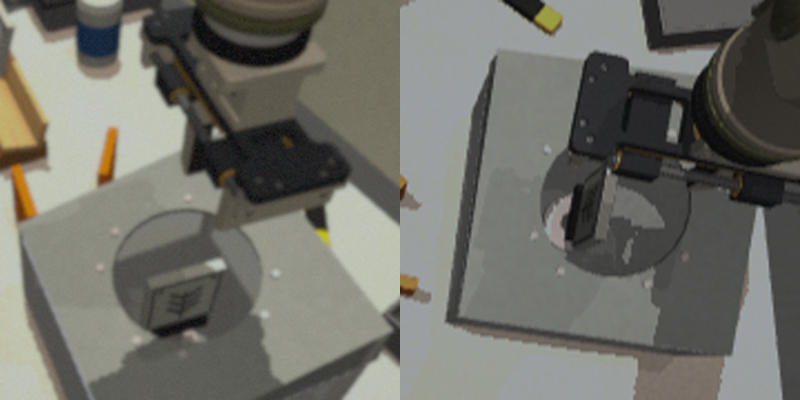

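The gripper hangs above the port with its fingers either side of the plaque line. In the right-hand crop the plaque is at (590,205) and the port is clear, so I'll descend.

Emit:
drive_tool:
  rows:
    - {"x": 0, "y": 0, "z": 1, "twist": 0, "gripper": 110}
    - {"x": 0, "y": 0, "z": 2.5, "twist": 0, "gripper": 110}
    - {"x": 0, "y": 0, "z": 4, "twist": 0, "gripper": 110}
    - {"x": 0, "y": 0, "z": 5.5, "twist": 0, "gripper": 110}
    - {"x": 0, "y": 0, "z": 7, "twist": 0, "gripper": 110}
    - {"x": 0, "y": 0, "z": 8.5, "twist": 0, "gripper": 110}
    - {"x": 0, "y": 0, "z": 10, "twist": 0, "gripper": 110}
    - {"x": 0, "y": 0, "z": 11, "twist": 0, "gripper": 110}

```text
t: 3.53
tool_pos: [539.3, -206.8, 188.9]
eef_rot: [179.9, -0.1, 167.7]
contact_force: [-0.5, 0.4, -0.4]
gripper_width: 52.9
gripper_force: 0.0
```

Emit:
drive_tool:
  rows:
    - {"x": 0, "y": 0, "z": 0.6, "twist": 0, "gripper": 110}
    - {"x": 0, "y": 0, "z": 1.3, "twist": 0, "gripper": 110}
    - {"x": 0, "y": 0, "z": 2, "twist": 0, "gripper": 110}
    - {"x": 0, "y": 0, "z": 2.7, "twist": 0, "gripper": 110}
    - {"x": 0, "y": 0, "z": 3.4, "twist": 0, "gripper": 110}
    - {"x": 0, "y": 0, "z": 4.1, "twist": 0, "gripper": 110}
    - {"x": 0, "y": 0, "z": 4.6, "twist": 0, "gripper": 110}
    - {"x": 0, "y": 0, "z": 4.8, "twist": 0, "gripper": 110}

```text
t: 4.2
tool_pos: [539.8, -209.1, 141.8]
eef_rot: [180.0, -0.0, 167.6]
contact_force: [0.4, -0.1, -0.3]
gripper_width: 53.0
gripper_force: 0.0
```

```bash
python3 - <<'E'
from h import *
im=viewer.camera("side")[:,:,::-1];tp=viewer.camera("top")[:,:,::-1]
st=arm.sense();print(st["tool_pos"],st["eef_rot"],st["contact_force"],st["gripper_width"])
r=lambda i,x,y,w,h:cv2.resize(i[y:y+h,x:x+w],(400,400),interpolation=cv2.INTER_CUBIC)
cv2.imwrite("pics/c3.png",np.hstack([r(im,330,200,130,130),r(tp,375,130,130,130)]))
E
```

```text
[ 539.9 -209.2  142.3] [180.   -0.  167.6] [-0.8 -0.2 -0.2] 53.05161313829474
```

View pics/c3.png

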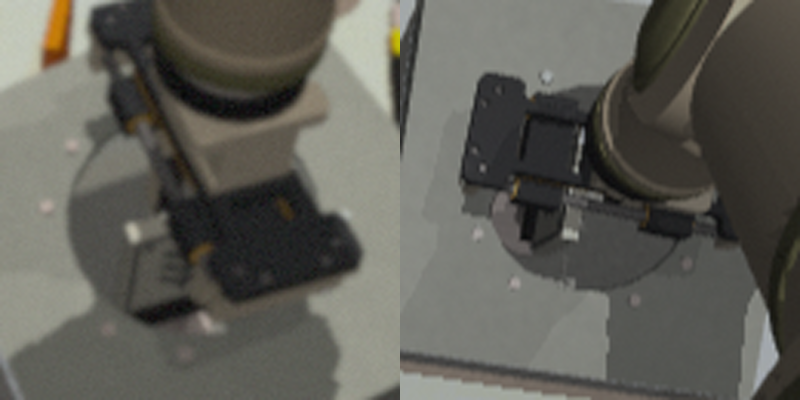

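The plaque lies between the fingers, its top visible at (150,230) in the left-hand crop, and the body is clear of the box top. Closing the gripper.

Emit:
drive_tool:
  rows:
    - {"x": 0, "y": 0, "z": 0, "twist": 0, "gripper": 150}
    - {"x": 0, "y": 0, "z": 0, "twist": 0, "gripper": 180}
    - {"x": 0, "y": 0, "z": 0, "twist": 0, "gripper": 195}
    - {"x": 0, "y": 0, "z": 0, "twist": 0, "gripper": 205}
    - {"x": 0, "y": 0, "z": 0, "twist": 0, "gripper": 215}
    - {"x": 0, "y": 0, "z": 0, "twist": 0, "gripper": 225}
    - {"x": 0, "y": 0, "z": 0, "twist": 0, "gripper": 240}
    - {"x": 0, "y": 0, "z": 0, "twist": 0, "gripper": 255}
  newtons: 25

```text
t: 4.97
tool_pos: [540.1, -209.2, 142.7]
eef_rot: [-180.0, 0.0, 167.6]
contact_force: [0.2, 0.2, -0.2]
gripper_width: 11.7
gripper_force: 25.0
```

Emit:
drive_tool:
  rows:
    - {"x": 0, "y": 0, "z": -0.2, "twist": 0, "gripper": 255}
    - {"x": 0, "y": 0, "z": -0.5, "twist": 0, "gripper": 255}
    - {"x": 0, "y": 0, "z": -0.9, "twist": 0, "gripper": 255}
    - {"x": 0, "y": 0, "z": -1.3, "twist": 0, "gripper": 255}
    - {"x": 0, "y": 0, "z": -1.8, "twist": 0, "gripper": 255}
    - {"x": 0, "y": 0, "z": -2.4, "twist": 0, "gripper": 255}
    - {"x": 0, "y": 0, "z": -3, "twist": 0, "gripper": 255}
    - {"x": 0, "y": 0, "z": -3.5, "twist": 0, "gripper": 255}

```text
t: 5.63
tool_pos: [540.2, -209.2, 178.5]
eef_rot: [-180.0, 0.0, 167.6]
contact_force: [0.6, -0.1, -2.6]
gripper_width: 12.1
gripper_force: 25.0
```

Emit:
drive_tool:
  rows:
    - {"x": 0, "y": 0, "z": -1, "twist": 0, "gripper": 255}
    - {"x": 0, "y": 0, "z": -2.5, "twist": 0, "gripper": 255}
    - {"x": 0, "y": 0, "z": -4, "twist": 0, "gripper": 255}
    - {"x": 0, "y": 0, "z": -6, "twist": 0, "gripper": 255}
    - {"x": 0, "y": 0, "z": -8, "twist": 0, "gripper": 255}
    - {"x": 0, "y": 0, "z": -10, "twist": 0, "gripper": 255}
    - {"x": 0, "y": 0, "z": -12, "twist": 0, "gripper": 255}
    - {"x": 0, "y": 0, "z": -13, "twist": 0, "gripper": 255}

```text
t: 6.3
tool_pos: [540.5, -209.5, 310.7]
eef_rot: [-180.0, 0.2, 167.6]
contact_force: [0.5, -0.1, -2.8]
gripper_width: 12.1
gripper_force: 25.0
```

Emit:
drive_tool:
  rows:
    - {"x": 0.3, "y": 1.2, "z": 0, "twist": 0.04, "gripper": 255}
    - {"x": 0.8, "y": 3.5, "z": 0, "twist": 0.12, "gripper": 255}
    - {"x": 1.3, "y": 6, "z": 0, "twist": 0.22, "gripper": 255}
    - {"x": 1.9, "y": 8.5, "z": 0, "twist": 0.32, "gripper": 255}
    - {"x": 2.4, "y": 11, "z": 0, "twist": 0.42, "gripper": 255}
    - {"x": 2.9, "y": 13.5, "z": 0, "twist": 0.52, "gripper": 255}
    - {"x": 3.5, "y": 16, "z": 0, "twist": 0.62, "gripper": 255}
    - {"x": 4, "y": 18.5, "z": 0, "twist": 0.72, "gripper": 255}

```text
t: 6.97
tool_pos: [540.2, -18.7, 307.7]
eef_rot: [-180.0, -0.0, 126.0]
contact_force: [0.6, 0.3, -1.5]
gripper_width: 12.2
gripper_force: 25.0
```

```bash
cat >> h.py <<'E'
def go(x,y,z,yaw):
    s=arm.sense();p=s["tool_pos"];w=np.radians(s["eef_rot"][2]);d=np.array([x,y,z])-p
    print("pos",p,"rot",s["eef_rot"],"F",s["contact_force"],"w",s["gripper_width"])
    dy=(np.radians(yaw)-w+np.pi)%(2*np.pi)-np.pi
    print("cm x %.2f y %.2f z %.2f twist %.3f"%((d[0]*np.cos(w)+d[1]*np.sin(w))/10,(d[0]*np.sin(w)-d[1]*np.cos(w))/10,-d[2]/10,-dy))
E
python3 -c "
from h import *
go(541.6,168.5,300,82.3)"
```

```text
pos [540.2 -18.7 307.7] rot [-180.   -0.  126.] F [ 0.6  0.3 -1.5] w 12.224777740335963
cm x 15.05 y 11.13 z 0.77 twist 0.763
```

Emit:
drive_tool:
  rows:
    - {"x": 2, "y": 1.5, "z": 0, "twist": 0.1, "gripper": 255}
    - {"x": 4, "y": 3, "z": 0, "twist": 0.2, "gripper": 255}
    - {"x": 6.1, "y": 4.5, "z": 0, "twist": 0.3, "gripper": 255}
    - {"x": 8.2, "y": 6.1, "z": 0, "twist": 0.4, "gripper": 255}
    - {"x": 10.3, "y": 7.6, "z": 0, "twist": 0.5, "gripper": 255}
    - {"x": 12.4, "y": 9.1, "z": 0, "twist": 0.6, "gripper": 255}
    - {"x": 14, "y": 10.4, "z": 0, "twist": 0.69, "gripper": 255}
    - {"x": 15, "y": 11.1, "z": 0, "twist": 0.76, "gripper": 255}

```text
t: 7.63
tool_pos: [540.8, 169.8, 307.4]
eef_rot: [-180.0, -0.0, 82.7]
contact_force: [0.7, 0.1, -2.0]
gripper_width: 11.7
gripper_force: 25.0
```

Emit:
drive_tool:
  rows:
    - {"x": 0, "y": 0, "z": 1, "twist": 0, "gripper": 255}
    - {"x": 0, "y": 0, "z": 2.5, "twist": 0, "gripper": 255}
    - {"x": 0, "y": 0, "z": 4.5, "twist": 0, "gripper": 255}
    - {"x": 0, "y": 0, "z": 6.5, "twist": 0, "gripper": 255}
    - {"x": 0, "y": 0, "z": 8.5, "twist": 0, "gripper": 255}
    - {"x": 0, "y": 0, "z": 10.5, "twist": 0, "gripper": 255}
    - {"x": 0, "y": 0, "z": 12.5, "twist": 0, "gripper": 255}
    - {"x": 0, "y": 0, "z": 13.5, "twist": 0, "gripper": 255}

```text
t: 8.3
tool_pos: [540.2, 165.3, 170.2]
eef_rot: [-179.9, 0.1, 82.8]
contact_force: [-0.2, 0.2, -2.0]
gripper_width: 12.1
gripper_force: 25.0
```

```bash
python3 - <<'E'
from h import *
im=viewer.camera("side")[:,:,::-1];tp=viewer.camera("top")[:,:,::-1]
go(541.6,168.5,121.5,82.3)
r=lambda i,x,y,w,h:cv2.resize(i[y:y+h,x:x+w],(400,400),interpolation=cv2.INTER_CUBIC)
cv2.imwrite("pics/c4.png",np.hstack([r(im,245,90,130,130),r(tp,180,110,130,130)]))
E
```

```text
pos [540.3 165.5 171. ] rot [-179.8    0.1   82.8] F [-0.2 -0.5 -2.2] w 11.755548060950703
cm x 0.31 y 0.09 z 4.95 twist 0.009
```

View pics/c4.png

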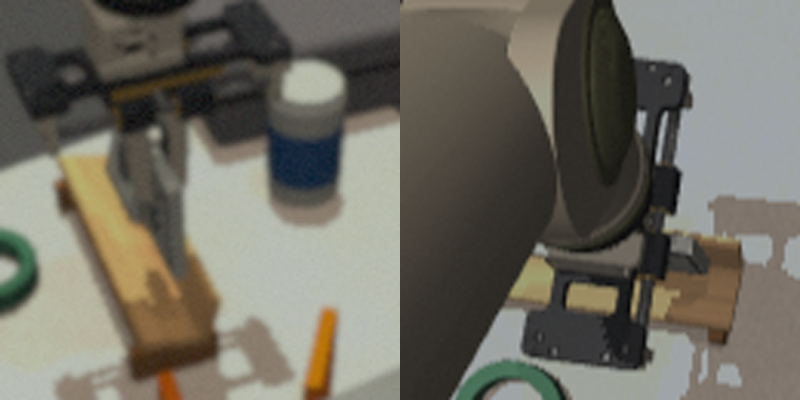

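The plaque hangs over the free part of the rack, clear of the finished plaque. I'll lower it until it touches.

Emit:
drive_tool:
  rows:
    - {"x": 0.1, "y": 0.1, "z": 0.7, "twist": 0.01, "gripper": 255}
    - {"x": 0.2, "y": 0.1, "z": 1.5, "twist": 0.01, "gripper": 255}
    - {"x": 0.2, "y": 0.1, "z": 2.3, "twist": 0.01, "gripper": 255}
    - {"x": 0.2, "y": 0.1, "z": 3, "twist": 0.01, "gripper": 255}
    - {"x": 0.2, "y": 0.1, "z": 3.6, "twist": 0.01, "gripper": 255}
    - {"x": 0.2, "y": 0.1, "z": 4, "twist": 0.01, "gripper": 255}
    - {"x": 0.2, "y": 0.1, "z": 4.3, "twist": 0.01, "gripper": 255}
    - {"x": 0.2, "y": 0.1, "z": 4.3, "twist": 0.01, "gripper": 255}

```text
t: 9.07
tool_pos: [542.4, 168.5, 129.1]
eef_rot: [-180.0, 0.0, 82.2]
contact_force: [-0.1, 0.5, -3.1]
gripper_width: 11.9
gripper_force: 25.0
```

Emit:
drive_tool:
  rows:
    - {"x": 0, "y": 0, "z": 0.05, "twist": 0, "gripper": 255}
    - {"x": 0, "y": 0, "z": 0.1, "twist": 0, "gripper": 255}
    - {"x": 0, "y": 0, "z": 0.15, "twist": 0, "gripper": 255}
    - {"x": 0, "y": 0, "z": 0.2, "twist": 0, "gripper": 255}
    - {"x": 0, "y": 0, "z": 0.25, "twist": 0, "gripper": 255}
    - {"x": 0, "y": 0, "z": 0.3, "twist": 0, "gripper": 255}
    - {"x": 0, "y": 0, "z": 0.3, "twist": 0, "gripper": 255}
    - {"x": 0, "y": 0, "z": 0.3, "twist": 0, "gripper": 255}

```text
t: 9.73
tool_pos: [542.6, 168.6, 126.6]
eef_rot: [180.0, -0.0, 82.2]
contact_force: [0.4, -0.4, -2.3]
gripper_width: 11.7
gripper_force: 25.0
```

Emit:
drive_tool:
  rows:
    - {"x": 0, "y": 0, "z": 0.05, "twist": 0, "gripper": 255}
    - {"x": 0, "y": 0, "z": 0.1, "twist": 0, "gripper": 255}
    - {"x": 0, "y": 0, "z": 0.15, "twist": 0, "gripper": 255}
    - {"x": 0, "y": 0, "z": 0.2, "twist": 0, "gripper": 255}
    - {"x": 0, "y": 0, "z": 0.25, "twist": 0, "gripper": 255}
    - {"x": 0, "y": 0, "z": 0.3, "twist": 0, "gripper": 255}
    - {"x": 0, "y": 0, "z": 0.35, "twist": 0, "gripper": 255}
    - {"x": 0, "y": 0, "z": 0.35, "twist": 0, "gripper": 255}

```text
t: 10.4
tool_pos: [542.5, 168.6, 123.0]
eef_rot: [-180.0, 0.0, 82.2]
contact_force: [0.3, 0.0, -1.6]
gripper_width: 11.9
gripper_force: 25.0
```

Emit:
drive_tool:
  rows:
    - {"x": 0, "y": 0, "z": 0.03, "twist": 0, "gripper": 255}
    - {"x": 0, "y": 0, "z": 0.06, "twist": 0, "gripper": 255}
    - {"x": 0, "y": 0, "z": 0.09, "twist": 0, "gripper": 255}
    - {"x": 0, "y": 0, "z": 0.12, "twist": 0, "gripper": 255}
    - {"x": 0, "y": 0, "z": 0.15, "twist": 0, "gripper": 255}
    - {"x": 0, "y": 0, "z": 0.15, "twist": 0, "gripper": 255}
    - {"x": 0, "y": 0, "z": 0.15, "twist": 0, "gripper": 255}
    - {"x": 0, "y": 0, "z": 0.15, "twist": 0, "gripper": 255}

```text
t: 11.07
tool_pos: [542.6, 168.6, 121.6]
eef_rot: [180.0, 0.0, 82.2]
contact_force: [-0.1, 0.1, -1.8]
gripper_width: 11.5
gripper_force: 25.0
```

Emit:
drive_tool:
  rows:
    - {"x": 0, "y": 0, "z": 0.03, "twist": 0, "gripper": 255}
    - {"x": 0, "y": 0, "z": 0.06, "twist": 0, "gripper": 255}
    - {"x": 0, "y": 0, "z": 0.09, "twist": 0, "gripper": 255}
    - {"x": 0, "y": 0, "z": 0.12, "twist": 0, "gripper": 255}
    - {"x": 0, "y": 0, "z": 0.15, "twist": 0, "gripper": 255}
    - {"x": 0, "y": 0, "z": 0.15, "twist": 0, "gripper": 255}
    - {"x": 0, "y": 0, "z": 0.15, "twist": 0, "gripper": 255}
    - {"x": 0, "y": 0, "z": 0.15, "twist": 0, "gripper": 255}

```text
t: 11.73
tool_pos: [542.7, 168.6, 121.1]
eef_rot: [180.0, -0.0, 82.2]
contact_force: [-2.9, 0.5, 10.2]
gripper_width: 12.1
gripper_force: 25.0
```

Emit:
drive_tool:
  rows:
    - {"x": 0, "y": 0, "z": -0.06, "twist": 0, "gripper": 255}
    - {"x": 0, "y": 0, "z": -0.06, "twist": 0, "gripper": 255}
    - {"x": 0, "y": 0.03, "z": -0.05, "twist": 0, "gripper": 255}
    - {"x": 0, "y": 0.06, "z": -0.04, "twist": 0, "gripper": 255}
    - {"x": 0, "y": 0.09, "z": -0.03, "twist": 0, "gripper": 255}
    - {"x": 0, "y": 0.12, "z": -0.02, "twist": 0, "gripper": 255}
    - {"x": 0, "y": 0.15, "z": -0.01, "twist": 0, "gripper": 255}
    - {"x": 0, "y": 0.15, "z": -0.01, "twist": 0, "gripper": 255}

```text
t: 12.4
tool_pos: [543.9, 168.5, 120.8]
eef_rot: [-180.0, -0.0, 82.2]
contact_force: [-2.6, -0.4, 10.1]
gripper_width: 12.3
gripper_force: 25.0
```

Emit:
drive_tool:
  rows:
    - {"x": 0, "y": 0.03, "z": -0.01, "twist": 0, "gripper": 255}
    - {"x": 0, "y": 0.06, "z": 0, "twist": 0, "gripper": 255}
    - {"x": 0, "y": 0.09, "z": 0.01, "twist": 0, "gripper": 255}
    - {"x": 0, "y": 0.12, "z": 0.02, "twist": 0, "gripper": 255}
    - {"x": 0, "y": 0.15, "z": 0.02, "twist": 0, "gripper": 255}
    - {"x": 0, "y": 0.15, "z": 0.02, "twist": 0, "gripper": 255}
    - {"x": 0, "y": 0.15, "z": 0.02, "twist": 0, "gripper": 255}
    - {"x": 0, "y": 0.15, "z": 0.02, "twist": 0, "gripper": 255}

```text
t: 13.07
tool_pos: [545.0, 168.4, 120.5]
eef_rot: [-179.9, -0.0, 82.2]
contact_force: [-4.1, 1.3, 9.7]
gripper_width: 11.7
gripper_force: 25.0
```

Emit:
drive_tool:
  rows:
    - {"x": 0, "y": 0.03, "z": 0, "twist": 0, "gripper": 255}
    - {"x": 0, "y": 0.06, "z": 0.01, "twist": 0, "gripper": 255}
    - {"x": 0, "y": 0.09, "z": 0.01, "twist": 0, "gripper": 255}
    - {"x": 0, "y": 0.12, "z": 0.02, "twist": 0, "gripper": 255}
    - {"x": 0, "y": 0.15, "z": 0.02, "twist": 0, "gripper": 255}
    - {"x": 0, "y": 0.15, "z": 0.02, "twist": 0, "gripper": 255}
    - {"x": 0, "y": 0.15, "z": 0.02, "twist": 0, "gripper": 255}
    - {"x": 0, "y": 0.15, "z": 0.02, "twist": 0, "gripper": 255}

```text
t: 13.73
tool_pos: [545.4, 168.3, 120.4]
eef_rot: [-179.8, -0.0, 82.2]
contact_force: [-7.3, -0.1, 16.1]
gripper_width: 11.9
gripper_force: 25.0
```

Emit:
drive_tool:
  rows:
    - {"x": 0, "y": -0.04, "z": -0.05, "twist": 0, "gripper": 255}
    - {"x": 0, "y": -0.04, "z": -0.05, "twist": 0, "gripper": 255}
    - {"x": 0, "y": -0.04, "z": -0.05, "twist": 0, "gripper": 222}
    - {"x": 0, "y": -0.04, "z": -0.05, "twist": 0, "gripper": 219}
    - {"x": 0, "y": -0.04, "z": -0.05, "twist": 0, "gripper": 216}
    - {"x": 0, "y": -0.04, "z": -0.05, "twist": 0, "gripper": 213}
    - {"x": 0, "y": -0.04, "z": -0.05, "twist": 0, "gripper": 210}
    - {"x": 0, "y": -0.04, "z": -0.05, "twist": 0, "gripper": 207}
  newtons: 5

```text
t: 14.4
tool_pos: [546.8, 167.9, 120.2]
eef_rot: [180.0, 0.0, 82.2]
contact_force: [-0.2, 1.0, -0.2]
gripper_width: 17.3
gripper_force: 0.0
```

Emit:
drive_tool:
  rows:
    - {"x": 0, "y": 0.1, "z": 0, "twist": 0, "gripper": 204}
    - {"x": 0, "y": 0.2, "z": 0, "twist": 0, "gripper": 201}
    - {"x": 0, "y": 0.3, "z": 0, "twist": 0, "gripper": 198}
    - {"x": 0, "y": 0.4, "z": 0, "twist": 0, "gripper": 195}
    - {"x": 0, "y": 0.5, "z": 0, "twist": 0, "gripper": 192}
    - {"x": 0, "y": 0.6, "z": 0, "twist": 0, "gripper": 190}
    - {"x": 0, "y": 0.7, "z": 0, "twist": 0, "gripper": 187}
    - {"x": 0, "y": 0.8, "z": 0, "twist": 0, "gripper": 184}

```text
t: 15.07
tool_pos: [554.7, 166.9, 120.3]
eef_rot: [180.0, -0.0, 82.2]
contact_force: [0.1, -0.9, -0.9]
gripper_width: 25.5
gripper_force: 0.1
```

Emit:
drive_tool:
  rows:
    - {"x": 0, "y": 0.1, "z": 0, "twist": 0, "gripper": 181}
    - {"x": 0, "y": 0.25, "z": 0, "twist": 0, "gripper": 178}
    - {"x": 0, "y": 0.4, "z": 0, "twist": 0, "gripper": 175}
    - {"x": 0, "y": 0.5, "z": 0, "twist": 0, "gripper": 172}
    - {"x": 0, "y": 0.6, "z": 0, "twist": 0, "gripper": 169}
    - {"x": 0, "y": 0.75, "z": 0, "twist": 0, "gripper": 166}
    - {"x": 0, "y": 0.9, "z": 0, "twist": 0, "gripper": 162}
    - {"x": 0, "y": 1.0, "z": 0, "twist": 0, "gripper": 160}

```text
t: 15.73
tool_pos: [564.6, 165.6, 120.3]
eef_rot: [180.0, 0.0, 82.2]
contact_force: [-0.0, -0.8, 1.0]
gripper_width: 34.3
gripper_force: 0.0
```

```bash
python3 - <<'E'
from h import *
im=viewer.camera("side")[:,:,::-1];tp=viewer.camera("top")[:,:,::-1]
go(541.6,168.5,121.5,82.3)
r=lambda i,x,y,w,h:cv2.resize(i[y:y+h,x:x+w],(400,400),interpolation=cv2.INTER_CUBIC)
cv2.imwrite("pics/c5.png",np.hstack([r(im,255,110,90,90),r(tp,200,130,120,120)]))
E
```

```text
pos [564.6 165.5 120.3] rot [180.    0.   82.2] F [ 0.   0.2 -0. ] w 34.77473688965691
cm x -0.02 y -2.32 z -0.12 twist -0.002
```

View pics/c5.png

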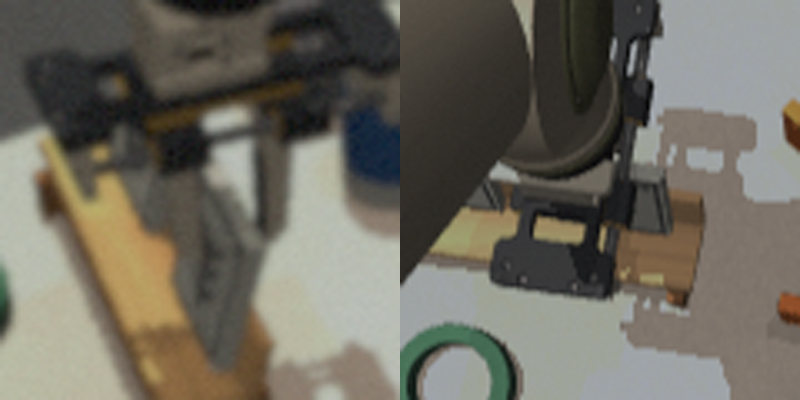

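The plaque now leans on the backstop (left-hand crop, around (215,280)) and touches neither finger. I'll open a little more and rise.

Emit:
drive_tool:
  rows:
    - {"x": 0, "y": 0, "z": 0, "twist": 0, "gripper": 145}
    - {"x": 0, "y": 0, "z": 0, "twist": 0, "gripper": 130}
    - {"x": 0, "y": 0, "z": 0, "twist": 0, "gripper": 130}
    - {"x": 0, "y": 0, "z": -0.5, "twist": 0, "gripper": 130}
    - {"x": 0, "y": 0, "z": -1.2, "twist": 0, "gripper": 130}
    - {"x": 0, "y": 0, "z": -2.2, "twist": 0, "gripper": 130}
    - {"x": 0, "y": 0, "z": -3.4, "twist": 0, "gripper": 130}
    - {"x": 0, "y": 0, "z": -5, "twist": 0, "gripper": 130}

```text
t: 16.5
tool_pos: [564.2, 165.5, 171.4]
eef_rot: [-180.0, 0.0, 82.2]
contact_force: [-0.7, 0.3, -0.4]
gripper_width: 45.5
gripper_force: 0.0
```

Emit:
drive_tool:
  rows:
    - {"x": 0, "y": 0, "z": -2, "twist": 0, "gripper": 130}
    - {"x": 0, "y": 0, "z": -5, "twist": 0, "gripper": 130}
    - {"x": 0, "y": 0, "z": -8, "twist": 0, "gripper": 130}
    - {"x": 0, "y": 0, "z": -11, "twist": 0, "gripper": 130}
    - {"x": -3, "y": 0, "z": -14, "twist": 0, "gripper": 130}
    - {"x": -6, "y": 0, "z": -15, "twist": 0, "gripper": 130}
    - {"x": -9, "y": 0, "z": -15, "twist": 0, "gripper": 130}
    - {"x": -12, "y": 0, "z": -15, "twist": 0, "gripper": 130}

```text
t: 17.17
tool_pos: [548.1, 45.4, 322.8]
eef_rot: [179.8, -0.1, 82.2]
contact_force: [0.2, -0.5, -0.1]
gripper_width: 45.3
gripper_force: 0.0
```

Emit:
drive_tool:
  rows:
    - {"x": -3, "y": 0, "z": 0, "twist": 0, "gripper": 130}
    - {"x": -6, "y": 0, "z": 0, "twist": 0, "gripper": 130}
    - {"x": -9, "y": 0, "z": 0, "twist": 0, "gripper": 130}
    - {"x": -12, "y": 0, "z": 0, "twist": 0, "gripper": 130}
    - {"x": -15, "y": 0, "z": 0, "twist": 0, "gripper": 130}
    - {"x": -18, "y": 0, "z": 0, "twist": 0, "gripper": 130}
    - {"x": -20, "y": 0, "z": 0, "twist": 0, "gripper": 130}
    - {"x": -20, "y": 0, "z": 0, "twist": 0, "gripper": 130}

```text
t: 17.83
tool_pos: [519.7, -156.4, 322.1]
eef_rot: [179.9, 0.1, 81.9]
contact_force: [0.4, -0.5, 0.4]
gripper_width: 45.9
gripper_force: 0.0
```

```bash
python3 - <<'E'
from h import *
im=viewer.camera("side")[:,:,::-1];tp=viewer.camera("top")[:,:,::-1]
go(541.6,168.5,121.5,82.3)
H=np.zeros((600,800,3),np.uint8)
H[:425,:800]=cv2.resize(tp[155:230,170:311],(800,425),interpolation=cv2.INTER_CUBIC)
H[300:600,500:800]=cv2.resize(im[115:215,240:340],(300,300),interpolation=cv2.INTER_CUBIC)
cv2.imwrite("pics/c6.png",H);cv2.imwrite("pics/t6.png",tp)
E
```

```text
pos [ 520.7 -152.1  321.3] rot [179.9  -0.   82.1] F [-0.2 -0.2  0.7] w 45.17535037861394
cm x 32.04 y -2.35 z 19.98 twist -0.004
```

View pics/c6.png

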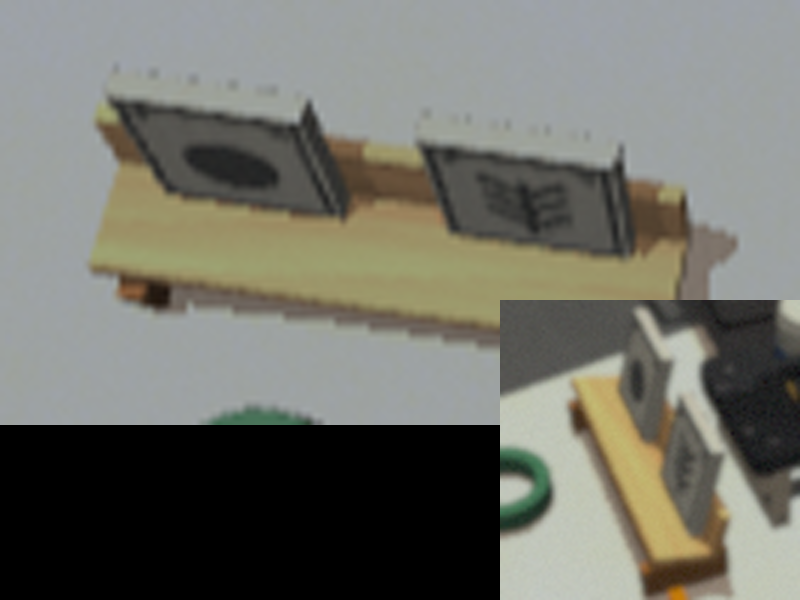

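The plaque leans square on the backstop. Its top edge, (418,140) to (622,168), lines up with the finished plaque's, and its bottom edge lies on the same line. The finished plaque has not moved, and the tin was never approached. Handing in.

```bash
python3 -c "
from workcell import arm
print(arm.hand_in())"
```

```text
the job is handed in; nothing more can be done
None
```

The job is handed in at about 18 s: the plaque now leans against the backstop on the free part of the rack, square to it within about 1° by the last picture, and the finished plaque and tin were left standing where they were.

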